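# Extend the desk lamp's boom by one hole

### The job

Extend the telescoping lamp boom by one hole, away from its post: squeeze the brass snap button in flush, slide the outer tube outwards and feel for the next hole, until the button springs out there and locks. Go gently, so that the button is never wrenched hard by the tube. Then let go of the tube and press the orange clamp lever on its collar fully down flat, leaving the notebook, the tumbler and the plywood box where they are.

Things in the scene. Friction and masses are not known exactly. Their poses are not given: they have to be found in the camera images.
- stand: Black lamp stand fixed to the table: foot 150 mm across, post, clamp head (185 mm high). Origin: centre of its underside; z up. The square boom runs level from the post along the stand's own -y, its axis 130 mm above the table. The button sits on the boom's side facing the stand's +x.
- button_tip (a point): Tip of the domed brass snap button (12 mm across) of the fixed inner tube, 195 mm from the post, at the height of the boom's axis. Points to the stand's +x through a 14 mm square hole of the aluminium outer tube (28 x 28 mm, wall 2) and, while out, stands 5 mm proud: the boom's axis is 19 mm behind the tip. It does not travel with the outer tube.
- snap (a joint): How far the button is pressed in (m): 0 out, 0.005 flush, about 0.007 under the wall. Spring 3 N when out, 5 N pressed. When flush it still takes roughly 10 N of pull on the tube over the first 3 to 6 mm to duck under the edge of its hole. When out it locks the tube, with about 1 mm of play either way.
- boom (a joint): Travel of the outer tube (m): about 0 at the start, growing outwards (stand's -y, away from the post). Friction 4 to 6 N; it stays where left. The next hole is 34 to 54 mm on, different on every lamp; another follows 30 mm later. When the button springs into a hole the tube stops dead after 1 to 2 mm. More than 15 N between tube and button harms them.
- lever (a joint): Angle of the orange clamp lever (rad): 0 flat down, 0.6 to 0.95 at the start. 55 mm long, 20 wide (along the tube), 6 thick; hinge parallel to the tube, 28 mm from collar_top towards the stand's -x and 3 mm higher. It leans over collar_top, its tip swinging down to +x. Stays where left; about 3 N on its outer half moves it.
- collar_top (a point): Point on the flat top of the black clamp collar (36 x 36 mm, 30 long) at the outer tube's mouth near the post. Travels with the tube; 115 mm nearer the post than the first hole, 18 mm above the boom's axis, 11 mm from it to the stand's +x. The closed lever lies over this point, its top 6 mm above it: push the lever down from above here.
- notebook: Open ring notebook 150 x 210 x 10 mm lying under the lamp head; a bystander. Origin: centre of the underside.
- tumbler: Green tumbler with metal lid, 68 mm across, 111 mm high, standing beyond the boom; a bystander. Origin: centre of the underside.
- plywood_box: Small laser-cut plywood box 85 x 85 x 34 mm beyond the boom; a bystander. Origin: centre of the underside.

How it is judged:
By the outcome, as a careful person would: the job done as asked, in the order asked, and still so for the second after the job is handed in, with the robot touching nothing.
It also fails if it takes over 45 s, if anything falls off the work surface, if the arm or the gripper's body presses on something with over 40 N, if the wrist force passes 120 N, or if a joint passes its speed limit or range.

### The arm

A 6-joint arm with a two-finger parallel gripper is mounted at the origin on the work surface. World frame = base frame: x ahead of the robot, y to its left, z up, the work surface at z = 0. Lengths are in m, angles in rad, forces in N, time in s.
With the tool pointing down it reaches from about 0.3 to 0.95 m from the base axis. Payload 3.1 kg.
Tool frame: the origin (TCP) lies at the very end of the fingers, on their centre line; the grasp point (between the pads) lies 19 mm behind it; z points along the fingers, y is the direction in which the jaws open and shut (so a half turn about z gives the same grasp; the last joint's range is limited). The gripper opens to 85 mm and grips with 20 to 120 N. Pads are 22 mm wide; open, the fingers measure 114 mm over their backs; the gripper's body (76 mm by 85 mm) begins 54 mm behind the grasp point. The pads swing forward as they close: fully open they stand 13 mm farther back than shut.
Start: joints at [1.237, 0.308, 1.634, -0, 1.2, -0.07], TCP at [0.163, 0.603, 0.195] pointing down, gripper open.
Joint ranges: [-3.06, 3.06], [-0.79, 1.96], [0.05, 2.63], [-1.19, 4.34], [0.05, 2.64], [-2.94, 2.94]. Speed limits (rad/s): [2.79, 2.79, 3.14, 3.14, 3.14, 3.14].

### API

Orientations are given as a 3x3 rotation matrix whose columns are the frame's x, y, z axes.
In Python, from station import sensors, eyes, order gives the robot as it stands. The module is installed in compiled form; this text tells all that it offers.
- The arm moves only by the shell command python3 -m jog 'ROWS' [FORCE]. ROWS is JSON, a list of rows, each a list of 3 entries, a list of its own where there are three numbers: the opening in per cent of the stroke, from 0 (shut) to 100 (fully open), then the shift along the tool's x, y, z in m, then the turn, a rotation vector about the tool's x, y, z in rad. In form: [[grip, [dx, dy, dz], [wx, wy, wz]], ...]. A call has exactly 5 rows; each row is the pose to reach, as a shift and turn from the pose commanded when the call began, along the tool's axes at that moment; what a row does not reach only later rows make up. A row lasts 1/8 s, in which the tool goes at most 62.5 mm and 10.7 degrees, less where a joint would pass 70% of its speed; a pose out of reach is approached as far as the arm can. A call with a gripper value outside its range is refused whole. The fingers move at their own pace and stop on an object; FORCE is the grip in N (left out, the last holds). Time passes only in rows, so rows that repeat a pose let the fingers close, or fill a call up. It gives the time, the measured TCP pose, the force and the opening at its end, in the units of the state.
- sensors.get_state(): the state, without advancing time (a new reading comes with each control period).
- eyes.get_image(name): name is "side" or "top"; returns a dict with "img" (480x640x3 uint8, red, green, blue), "range_z" (480x640 float32, m along the optical axis (not along the pixel's ray), 0 where there is no reading), "mtx" (3x3 intrinsics, pixels), "cam_to_world" (4x4, takes a point from camera to world coordinates). Camera axes: x right, y down, z forward; pixel columns grow to the right and rows downward; lengths in m; the calibration is good to about 2 mm. A picture is of the moment at which its call begins.
- order.job_done(): hands the job in, once; it reports no verdict.
The state is a dict: "time": time; "joint_pos": joint angles; "qvel": joint speeds; "joint_torque": joint torques, N m; "eef_pos": TCP position; "ee_rot": TCP orientation; "contact_force": force on the tool from outside, world axes, zero at the start; "torque": the same for the moment, N m; "width": finger opening in m.
Only numpy, scipy, OpenCV 4.12 (cv2) and the standard library are available. Lean on these libraries where they do the work, as an engineer would, in place of code of your own. Each camera call takes 0.05 s, during which the arm holds its last target.

## Working session

There is one attempt and no reset: what is moved stays moved. The work goes in short steps, Python scripts to look and compute and a shell command to move; the robot and the scene stay as the last step left them, time stands still between calls to the robot, and variables do not carry over. Pictures are saved under pics/ and viewed, and the job is handed in when it is done.

```bash
ls; mkdir -p pics; cat > h.py <<'E'
import numpy as np, cv2
from station import sensors, eyes, order
def snap(name,fn):
    d=eyes.get_image(name); cv2.imwrite(fn,cv2.cvtColor(d["img"],cv2.COLOR_RGB2BGR)); np.savez(fn.replace('.png','.npz'),**d); return d
def ray(d,u,v):
    K=d["mtx"];T=d["cam_to_world"]
    r=T[:3,:3]@np.linalg.solve(K,[u,v,1.]); return T[:3,3],r
def onz(d,u,v,z):
    o,r=ray(d,u,v); return o+r*(z-o[2])/r[2]
def pt(d,u,v):
    o,r=ray(d,u,v); return o+r*d["range_z"][int(v),int(u)]
E
python3 - <<'E'
from h import *
np.set_printoptions(precision=4,suppress=True)
for n in("side","top"):
    d=snap(n,f"pics/{n}0.png"); print(d["mtx"],d["cam_to_world"])
s=sensors.get_state()
for k,v in s.items(): print(k,np.array(v))
E
```

```text
pics
[[519.7998   0.     326.7655]
 [  0.     519.7998 236.4712]
 [  0.       0.       1.    ]] [[ 0.9848 -0.1169  0.1284  0.4888]
 [-0.1727 -0.7377  0.6527 -0.594 ]
 [ 0.0185 -0.6649 -0.7467  0.7936]
 [ 0.      0.      0.      1.    ]]
[[537.002    0.     316.8764]
 [  0.     537.002  236.8635]
 [  0.       0.       1.    ]] [[ 0.0144 -0.9893  0.145   0.4944]
 [-0.9998 -0.0158 -0.0082 -0.0038]
 [ 0.0104 -0.1448 -0.9894  0.9736]
 [ 0.      0.      0.      1.    ]]
time 0.1
joint_pos [ 1.2373  0.3089  1.6351 -0.      1.1997 -0.0697]
qvel [ 0.0001 -0.0011 -0.0031 -0.0013  0.0008 -0.0016]
joint_torque [ -0.0011 -41.6411 -27.7642  -0.0001   0.004    0.    ]
eef_pos [0.1627 0.6026 0.1944]
ee_rot [[-0.9654  0.2607 -0.0007]
 [ 0.2607  0.9654 -0.002 ]
 [ 0.0001 -0.0021 -1.    ]]
contact_force [0.0234 0.6757 0.6078]
torque [ 0.0253 -0.0361 -0.0263]
width 0.08569470284507262
```

View pics/side0.png

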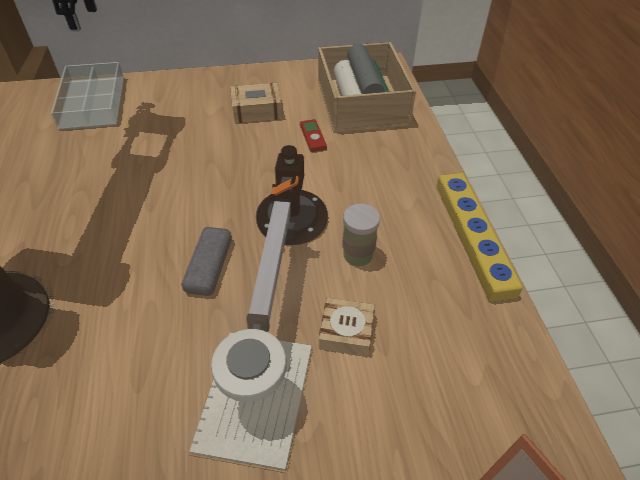

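View pics/top0.png

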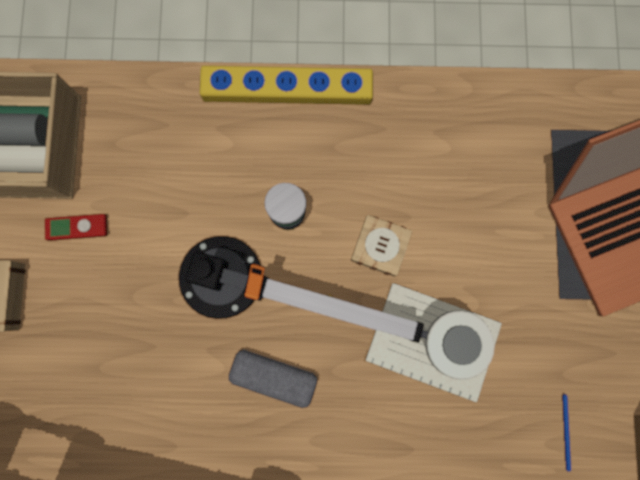

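```bash
python3 - <<'E'
import cv2
a=cv2.imread('pics/top0.png')[220:370,170:450]; cv2.imwrite('pics/top0z.png',cv2.resize(a,None,fx=2.8,fy=2.8,interpolation=cv2.INTER_CUBIC))
a=cv2.imread('pics/side0.png')[140:345,200:400]; cv2.imwrite('pics/side0z.png',cv2.resize(a,None,fx=2.9,fy=2.9,interpolation=cv2.INTER_CUBIC))
E
```

```text
(no output)
```

View pics/top0z.png

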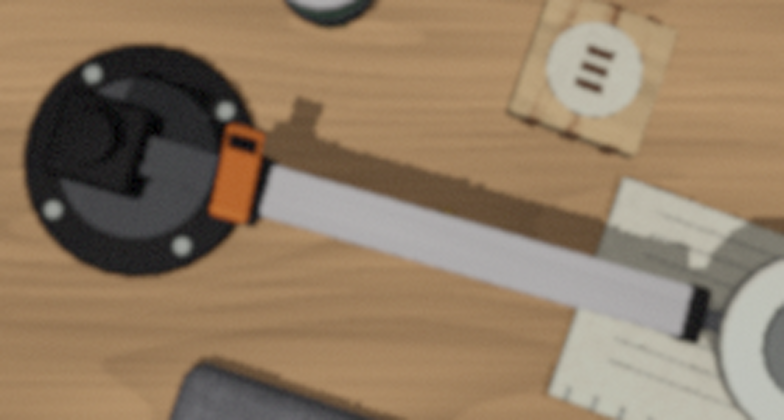

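View pics/side0z.png

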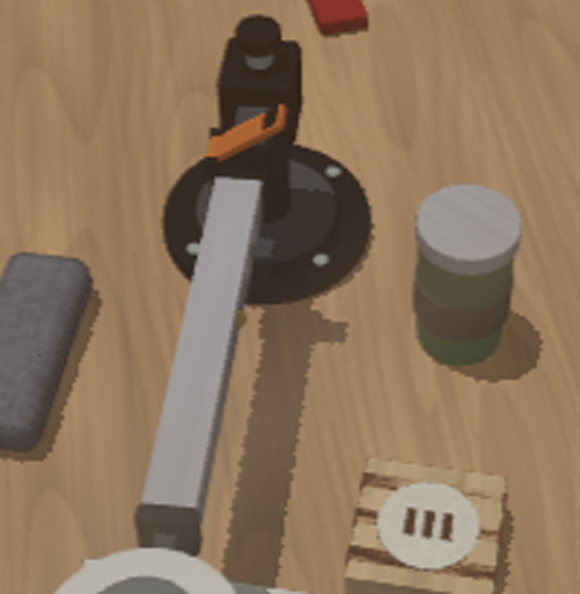

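The side view shows the brass button at zoom (241,318), which is about pixel (283,250), on the tube's right-hand (+x) face. The top view shows the grey tube from about pixel (264,290) to (418,330), with the orange lever near (255,282) beside the post. Next I'll measure these.

```bash
cat > m.py <<'E'
from h import *
np.set_printoptions(precision=4,suppress=True)
t=dict(np.load('pics/top0.npz')); s=dict(np.load('pics/side0.npz'))
hsv=cv2.cvtColor(t['img'],cv2.COLOR_RGB2HSV)
# tube top by depth: world z map
def world(d):
    v,u=np.mgrid[:480,:640]; z=d['range_z']; K=d['mtx']
    P=np.stack([(u-K[0,2])/K[0,0]*z,(v-K[1,2])/K[1,1]*z,z],-1); return P@d['cam_to_world'][:3,:3].T+d['cam_to_world'][:3,3]
W=world(t); Z=W[...,2]
m=((Z>.135)&(Z<.155)&(hsv[...,1]<50)&(hsv[...,2]>110)).astype(np.uint8)
n,l,st,c=cv2.connectedComponentsWithStats(m); print(st[1:][st[1:,4]>100])
i=1+np.argmax([ st[k,4] if st[k,0]<300 else 0 for k in range(1,n)])
mm=(l==i); print('tube z',np.median(Z[mm]))
vs,us=np.nonzero(mm)
P=np.array([onz(t,u,v,.144)[:2] for u,v in zip(us,vs)])
r=cv2.minAreaRect(P.astype(np.float32)*1000); print('rect mm',r)
c0,ev,vt=cv2.PCACompute2(P.astype(np.float64),None)[0:3]
b=ev[0]; b=b*np.sign(-b[1]); print('dir',b,'ctr',c0) if 0 else None
mean,evec,_=cv2.PCACompute2(P,None); b=evec[0]*np.sign(-evec[0][1]); print('centre',mean,'boomdir',b,'yaw stand',np.arctan2(b[0],-b[1]))
sx=np.array([-b[1],b[0]]); print('stand +x',sx)   # y=-b ; x = y x z
q=(P-mean)@sx; print('width',np.percentile(q,[1,50,99])); a=(P-mean)@b; print('len',a.min(),a.max())
# foot circle
fm=((hsv[...,2]<70)&(Z<.03)).astype(np.uint8)
n,l2,st2,cc=cv2.connectedComponentsWithStats(fm); 
k=1+np.argmax(st2[1:,4]); ct,_=cv2.findContours((l2==k).astype(np.uint8),0,1); ct=max(ct,key=cv2.contourArea)
print('foot',st2[k],cv2.minEnclosingCircle(ct)); (cu,cv_),rr=cv2.minEnclosingCircle(ct); F=onz(t,cu,cv_,.01); print('foot centre',F, 'radius', np.linalg.norm(onz(t,cu+rr,cv_,.01)-F))
print('foot along/across rel tube centre',(F[:2]-mean[0])@b,(F[:2]-mean[0])@sx)
# lever
om=cv2.inRange(hsv,(3,150,120),(18,255,255)); om[:, :230]=0; om[:,300:]=0
vs,us=np.nonzero(om); L=W[vs,us]; L=L[(L[:,2]>.1)]; 
print('lever along',np.percentile((L[:,:2]-mean[0])@b,[2,50,98]),'across',np.percentile((L[:,:2]-mean[0])@sx,[2,50,98]),'z',np.percentile(L[:,2],[2,50,98]))
# button side
hs=cv2.cvtColor(s['img'],cv2.COLOR_RGB2HSV); print(hs[244:256,278:290].tolist()[5]); 
bm=cv2.inRange(hs[240:262,274:296],(15,120,60),(40,255,255)); print(bm//255)
Ws=world(s)
for u,v in((283,250),(282,250),(283,249)):
    print(Ws[v,u],onz(s,u,v,.130), (onz(s,u,v,.130)[:2]-mean[0])@b,(onz(s,u,v,.130)[:2]-mean[0])@sx)
np.savez('geo.npz',mean=mean[0],b=b,sx=sx)
# tumbler/box tops
for nm,msk in (('tumbler',(Z>.1)&(Z<.125)),('box',(Z>.028)&(Z<.042))):
    w=W[(msk)&(np.indices(Z.shape)[0]<275)&(np.indices(Z.shape)[1]>(260 if nm=='tumbler' else 345))&(np.indices(Z.shape)[1]<(310 if nm=='tumbler' else 415))]
    print(nm,len(w),w.min(0),w.max(0),'along',((w[:,:2]-mean[0])@b).min(),((w[:,:2]-mean[0])@b).max(),'across',((w[:,:2]-mean[0])@sx).min())
E
python3 m.py
```

```text
[[ 263  279  154   63 2882]
 [ 426  310   68   69 2998]]
tube z 0.14426685766509062
rect mm ((504.0748291015625, -46.91435241699219), (240.56187438964844, 30.792598724365234), 74.84125518798828)
centre [[ 0.5047 -0.0472]] boomdir [-0.2635 -0.9647] yaw stand -0.26662516071847864
stand +x [ 0.9647 -0.2635]
width [-0.0137 -0.      0.0138]
len -0.1204150262486557 0.12019593515533246
foot [ 179  237   81   81 2541] ((219.89784240722656, 276.55108642578125), 41.72195053100586)
foot centre [0.5609 0.1609 0.01  ] radius 0.07464051618984915
foot along/across rel tube centre -0.2155982400221448 -0.0005590131661582309
lever along [-0.1447 -0.1345 -0.1255] across [-0.0205 -0.0001  0.026 ] z [0.1503 0.1675 0.188 ]
[[8, 6, 158], [0, 6, 159], [12, 10, 122], [17, 75, 99], [17, 120, 100], [18, 129, 115], [17, 122, 111], [16, 104, 147], [16, 100, 158], [15, 100, 158], [15, 101, 157], [15, 101, 156]]
[[0 0 0 0 0 0 0 0 0 0 0 0 0 0 0 0 0 0 0 0 0 0]
 [0 0 0 0 0 0 0 0 0 0 0 0 0 0 0 0 0 0 0 0 0 0]
 [0 0 0 0 0 0 0 0 0 0 0 0 0 0 0 0 0 0 0 0 0 0]
 [0 0 0 0 0 0 0 0 0 0 0 0 0 0 0 0 0 0 0 0 0 0]
 [0 0 0 0 0 0 0 0
[... 675 characters left out ...]
0 0 0 0 0 0]
 [0 0 0 0 0 0 0 0 0 0 0 0 0 0 0 0 0 0 0 0 0 0]
 [0 0 0 0 0 0 0 0 0 0 0 0 0 0 0 0 0 0 0 0 0 0]
 [0 0 0 0 0 0 0 0 0 0 0 0 0 0 0 0 0 0 0 0 0 0]]
[ 0.5254 -0.0353  0.1335] [ 0.5256 -0.0323  0.13  ] -0.019905621907161827 0.01628336338509806
[ 0.5239 -0.0341  0.1325] [ 0.524 -0.032  0.13 ] -0.019725140728424226 0.014628578720351039
[ 0.5258 -0.0312  0.1312] [ 0.5259 -0.0301  0.13  ] -0.02206893920796111 0.01595880694039423
tumbler 1320 [0.6437 0.0109 0.1005] [0.7114 0.0768 0.1155] along -0.16644093879468638 -0.09934708072306307 across 0.10938468953744299
box 3172 [ 0.5682 -0.1791  0.0281] [ 0.9498 -0.0606  0.042 ] along -0.103546762452039 0.09053559034062238 across 0.08683288461793684
```

Three independent readings (stand foot +195 mm, lever +115 mm, and the side view) put the button at −20.5 mm along the tube, to within 1 mm. Tube width measures 27.5 mm and its top is at z = 0.144, both as expected. I'm moving above it now.

```bash
python3 -m jog '[[100,[-0.03,-0.03,-0.055],[0,0,0.17]],[100,[-0.07,-0.072,-0.055],[0,0,0.34]],[100,[-0.11,-0.114,-0.055],[0,0,0.51]],[100,[-0.15,-0.156,-0.055],[0,0,0.68]],[100,[-0.19,-0.197,-0.055],[0,0,0.85]]]' 20
cat > st.py <<'E'
from h import *
import sys
np.set_printoptions(precision=4,suppress=True)
g=np.load('geo.npz'); b,sx,m=g['b'],g['sx'],g['mean']
s=sensors.get_state(); p=np.array(s['eef_pos']);R=np.array(s['ee_rot']);f=np.array(s['contact_force'])
print('t',s['time'],'pos',p,'w',s['width'],'along',(p[:2]-m)@b,'across',(p[:2]-m)@sx,'F along/across/z',f[:2]@b,f[:2]@sx,f[2])
if len(sys.argv)>1:
    T=np.array([float(x) for x in sys.argv[1:4]]); tgt=np.r_[m+b*T[0]+sx*T[1],T[2]]
    Rt=np.column_stack([np.r_[-b,0],np.r_[sx,0],[0,0,-1]])
    print('shift',R.T@(tgt-p),'turn',cv2.Rodrigues(R.T@Rt)[0].ravel())
E
python3 st.py -0.0205 0 0.25
```

```text
time: 0.72
eef_pos: [0.2954, 0.3617, 0.2501]
ee_rot: [[-0.437, 0.9, 0.0], [0.9, 0.437, -0.0], [-0.0, -0.0, -1.0]]
contact_force: [1.4, 0.0, 0.6]
width: 0.0855
t 0.725 pos [0.2954 0.3617 0.2501] w 0.08551454032411009 along -0.3393347103555282 across -0.3096045841196782 F along/across/z -0.390339837452816 1.3383829668933789 0.5850731502991476
shift [-0.4438  0.0232  0.0003] turn [-0.      0.0004  0.7185]
```

```bash
python3 -m jog '[[100,[-0.058,0.003,0],[0,0,0.16]],[100,[-0.116,0.006,0],[0,0,0.32]],[100,[-0.174,0.009,0],[0,0,0.48]],[100,[-0.232,0.012,0],[0,0,0.64]],[100,[-0.29,0.015,0],[0,0,0.7185]]]' 20
python3 st.py -0.0205 0 0.2
```

```text
time: 1.35
eef_pos: [0.4369, 0.1083, 0.2503]
ee_rot: [[0.262, 0.965, 0.0], [0.965, -0.262, 0.0], [0.0, 0.0, -1.0]]
contact_force: [1.2, 1.0, -0.4]
width: 0.0855
t 1.35 pos [0.4369 0.1083 0.2503] w 0.08553289159773556 along -0.1320978968371984 across -0.10639469504080849 F along/across/z -1.2432245040624046 0.8659491447263048 -0.4002751304374906
shift [-0.1118  0.1062  0.0503] turn [ 0.     -0.0003  0.002 ]
```

```bash
python3 -m jog '[[100,[-0.035,0.034,0],[0,0,0.002]],[100,[-0.075,0.07,0.01],[0,0,0.002]],[100,[-0.1115,0.106,0.03],[0,0,0.002]],[75,[-0.1115,0.106,0.05],[0,0,0.002]],[75,[-0.1115,0.106,0.05],[0,0,0.002]]]' 20
python3 st.py -0.0205 0 0.111
python3 -c "
from h import *
snap('side','pics/side1.png');snap('top','pics/top1.png')
a=cv2.imread('pics/side1.png')[100:345,180:420];a=cv2.resize(a,(580,592))
cv2.imwrite('pics/side1z.png',a)"
```

```text
time: 1.98
eef_pos: [0.5079, -0.0254, 0.198]
ee_rot: [[0.262, 0.965, -0.006], [0.965, -0.262, 0.001], [-0.001, -0.006, -1.0]]
contact_force: [-0.6, -0.1, -0.2]
width: 0.064
t 1.975 pos [ 0.5079 -0.0254  0.198 ] w 0.06404667161114849 along -0.021850732616061706 across -0.002614460519071465 F along/across/z 0.22495728329798984 -0.5962765411357844 -0.21738078204441513
shift [-0.0013  0.0031  0.087 ] turn [-0.0059  0.0006  0.0016]
```

View pics/side1z.png

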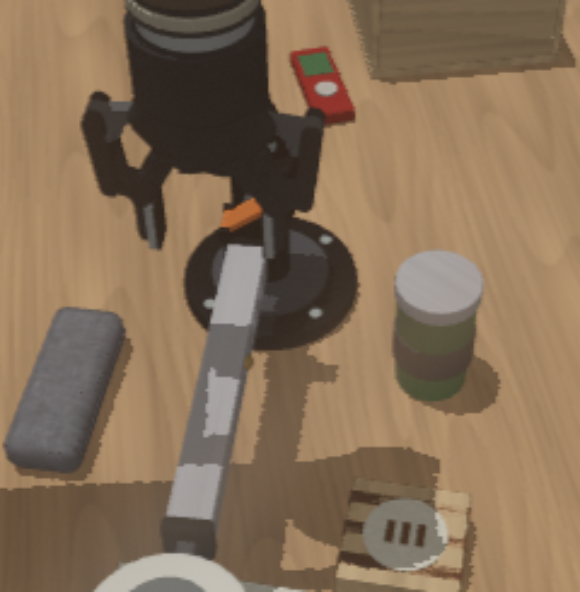

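View pics/top1.png

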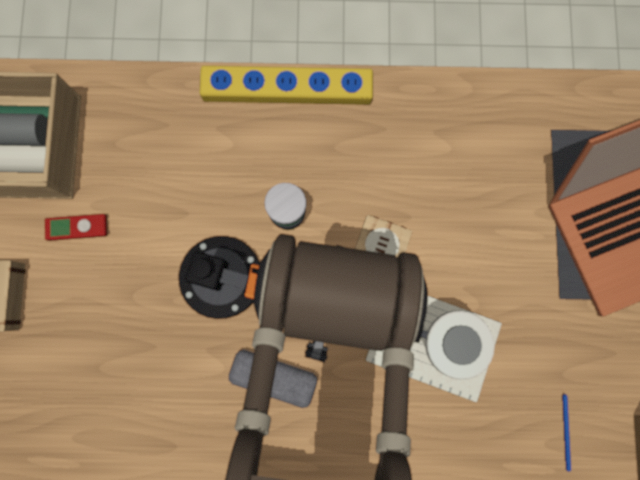

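The jaws straddle the tube over the button, and nothing is near the box or tumbler. Descending.

```bash
python3 -m jog '[[75,[0,0,0.03],[0,0,0]],[75,[0,0,0.06],[0,0,0]],[75,[0,0,0.088],[0,0,0]],[70,[0,0,0.088],[0,0,0]],[65,[0,0,0.088],[0,0,0]]]' 20
python3 st.py -0.0205 0 0.111
```

```text
time: 2.7
eef_pos: [0.5114, -0.0248, 0.1142]
ee_rot: [[0.26, 0.966, 0.003], [0.966, -0.26, -0.0], [0.0, 0.003, -1.0]]
contact_force: [-0.2, -0.8, 0.1]
width: 0.0554
t 2.7 pos [ 0.5114 -0.0248  0.1142] w 0.05536895175068635 along -0.023402161005429897 across 0.00057432090758346 F along/across/z 0.7941345397802126 -0.006056903613084594 0.1486256863563234
shift [-0.0029 -0.0006  0.0032] turn [ 0.0029 -0.0004  0.0041]
```

```bash
python3 -m jog '[[60,[-0.0025,-0.0005,0.002],[0,0,0.003]],[55,[-0.0025,-0.0005,0.002],[0,0,0.003]],[52,[-0.0025,-0.0005,0.002],[0,0,0.003]],[50,[-0.0025,-0.0005,0.002],[0,0,0.003]],[48,[-0.0025,-0.0005,0.002],[0,0,0.003]]]' 20
python3 st.py -0.0205 0 0.111
python3 -c "
from h import *
snap('side','pics/side2.png')
a=cv2.imread('pics/side2.png')[160:300,220:360];a=cv2.resize(a,(580,580),interpolation=cv2.INTER_CUBIC)
cv2.imwrite('pics/side2z.png',a)"
```

```text
time: 3.32
eef_pos: [0.509, -0.0274, 0.1105]
ee_rot: [[0.263, 0.965, 0.0], [0.965, -0.263, 0.0], [0.0, 0.0, -1.0]]
contact_force: [-0.4, -0.2, 0.5]
width: 0.0405
t 3.325 pos [ 0.509  -0.0274  0.1105] w 0.04054201175410581 along -0.02023666428495989 across -0.001093461348743774 F along/across/z 0.30663977932430847 -0.3089159424068484 0.4737884078640074
shift [ 0.0003  0.0011 -0.0005] turn [ 0.0001 -0.      0.    ]
```

View pics/side2z.png

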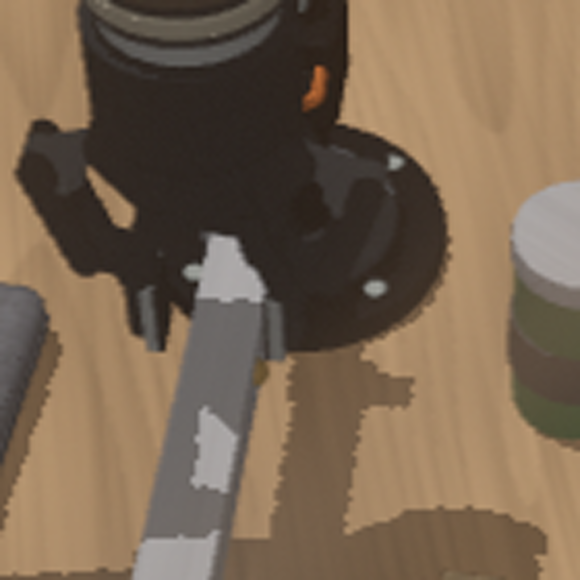

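```bash
python3 - <<'E'
from h import *
g=np.load('geo.npz'); b,sx,m=g['b'],g['sx'],g['mean']
d=dict(np.load('pics/side2.npz')); T=np.linalg.inv(d['cam_to_world'])
def pr(a,c,z):
    p=T@np.r_[m+b*a+sx*c,z,1]; q=d['mtx']@p[:3]; q=q[:2]/q[2]; return q,((q-[220,160])*580/140).round()
for z in (.1105,.115,.12,.125,.13): print(z,pr(-.0205+.011,.020,z)[1],pr(-.0205-.011,.020,z)[1],pr(-.0205+.011,-.0215,z)[1])
print('button',pr(-.0205,.019,.13)[1], pr(-.0205+.006,.016,.13)[1],pr(-.0205,.016,.124)[1])
print('tube edge',pr(-.0205,.014,.144)[1],pr(-.0205,-.014,.144)[1])
print('mouth',pr(-.12,0,.144)[1])
E
sed -n 1,1p /dev/null; python3 -c "
import cv2
a=cv2.imread('pics/side2.png')[210:270,250:310];cv2.imwrite('pics/side2zz.png',cv2.resize(a,(600,600),interpolation=cv2.INTER_NEAREST))"
```

```text
0.1105 [268. 424.] [276. 383.] [167. 416.]
0.115 [268. 417.] [276. 376.] [166. 409.]
0.12 [267. 409.] [275. 368.] [165. 401.]
0.125 [267. 401.] [275. 360.] [164. 393.]
0.13 [266. 393.] [274. 352.] [164. 385.]
button [268. 372.] [258. 383.] [261. 381.]
tube edge [254. 349.] [184. 343.]
mouth [257. 171.]
```

View pics/side2zz.png

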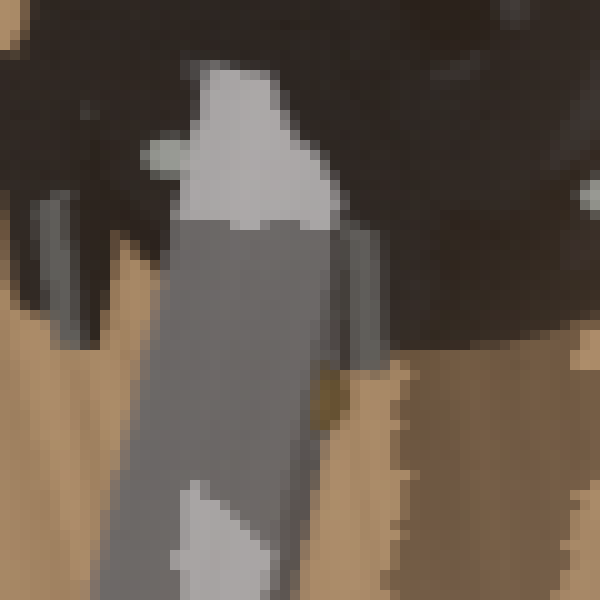

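```bash
python3 - <<'E'
from h import *
np.set_printoptions(precision=4,suppress=True)
g=np.load('geo.npz'); b,sx,m=g['b'],g['sx'],g['mean']
d=dict(np.load('pics/side2.npz'))
for u,v in [(286,244),(286,240),(287,245),(286,236),(256,240),(257,243),(255,235),(258,244),(282,250),(275,250)]:
    p=pt(d,u,v); print(u,v,p,'along %.4f across %.4f'%((p[:2]-m)@b,(p[:2]-m)@sx))
E
```

```text
286 244 [ 0.5305 -0.042   0.1555] along -0.0119 across 0.0235
286 240 [ 0.5308 -0.0438  0.1673] along -0.0102 across 0.0243
287 245 [ 0.5318 -0.045   0.1562] along -0.0093 across 0.0256
286 236 [ 0.531  -0.0456  0.1789] along -0.0084 across 0.0250
256 240 [ 0.4834 -0.0311  0.1614] along -0.0100 across -0.0248
257 243 [ 0.4844 -0.0326  0.1556] along -0.0088 across -0.0234
255 235 [ 0.4828 -0.0302  0.1727] along -0.0106 across -0.0256
258 244 [ 0.4858 -0.0322  0.1525] along -0.0095 across -0.0221
282 250 [ 0.5239 -0.0338  0.1321] along -0.0180 across 0.0150
275 250 [ 0.5119 -0.043   0.1451] along -0.0059 across 0.0059
```

```bash
python3 - <<'E'
from h import *
np.set_printoptions(precision=4,suppress=True)
g=np.load('geo.npz'); b,sx,m=g['b'],g['sx'],g['mean']
def world(d):
    v,u=np.mgrid[:480,:640]; z=d['range_z']; K=d['mtx']
    P=np.stack([(u-K[0,2])/K[0,0]*z,(v-K[1,2])/K[1,1]*z,z],-1); return P@d['cam_to_world'][:3,:3].T+d['cam_to_world'][:3,3]
for n,c,tz in (('side1',-.0026,.198),('side2',-.0011,.1105)):
    d=dict(np.load(f'pics/{n}.npz')); W=world(d); A=(W[...,:2]-m)@b; C=(W[...,:2]-m)@sx
    for lo,hi in ((-.06,-.017),(.017,.06)):
        k=(A>-.04)&(A<.0)&(C>lo)&(C<hi)&(W[...,2]>.09)&(d['range_z']>0)
        print(n,tz,k.sum(),'zmin',np.sort(W[k][:,2])[:8],'C',np.percentile(C[k&(W[...,2]<tz+.06)],[0,50,100]) if (k&(W[...,2]<tz+.06)).any() else None)
s=sensors.get_state(); print(s['eef_pos'],s['time'],s['joint_pos'])
E
```

```text
side1 0.198 1423 zmin [0.2393 0.2407 0.2412 0.2412 0.2428 0.2431 0.2439 0.2441] C [-0.0468 -0.0357 -0.0336]
side1 0.198 2454 zmin [0.1294 0.1317 0.1321 0.2412 0.2431 0.2433 0.2439 0.2443] C [0.0176 0.0364 0.0436]
side2 0.1105 1310 zmin [0.1479 0.1501 0.1503 0.1511 0.1513 0.1518 0.1523 0.1525] C [-0.0349 -0.0231 -0.0208]
side2 0.1105 2092 zmin [0.1305 0.1306 0.1311 0.1474 0.1496 0.1516 0.152  0.1521] C [0.0174 0.0263 0.0335]
[ 0.5089 -0.0274  0.1104] 3.375 [-0.1392  0.1905  1.972   0.      0.9792  0.1273]
```

```bash
python3 - <<'E'
from h import *
np.set_printoptions(precision=3,suppress=True)
g=np.load('geo.npz'); b,sx,m=g['b'],g['sx'],g['mean']
def world(d):
    v,u=np.mgrid[:480,:640]; z=d['range_z']; K=d['mtx']
    P=np.stack([(u-K[0,2])/K[0,0]*z,(v-K[1,2])/K[1,1]*z,z],-1); return P@d['cam_to_world'][:3,:3].T+d['cam_to_world'][:3,3]
d=dict(np.load('pics/side1.npz')); W=world(d)
# along column lines: profile of z & along at image col for gripper centre
for u in (240,250,262,270,285):
    for v in range(100,215,5):
        p=W[v,u]; print(u,v,p,'A %.3f C %.3f'%((p[:2]-m)@b,(p[:2]-m)@sx)) if p[2]>.15 else None
E
```

```text
240 100 [ 0.486 -0.05   0.436] A 0.008 C -0.018
240 105 [ 0.485 -0.05   0.429] A 0.008 C -0.018
240 110 [ 0.484 -0.047  0.42 ] A 0.005 C -0.020
240 115 [ 0.483 -0.043  0.41 ] A 0.001 C -0.022
240 120 [ 0.483 -0.05   0.408] A 0.009 C -0.021
240 125 [ 0.482 -0.051  0.401] A 0.010 C -0.021
240 130 [ 0.481 -0.05   0.393] A 0.009 C -0.022
240 135 [ 0.48  -0.049  0.384] A 0.008 C -0.023
240 140 [ 0.479 -0.048  0.376] A 0.007 C -0.024
240 145 [ 0.478 -0.047  0.367] A 0.007 C -0.025
240 150 [ 0.477 -0.028  0.344] A -0.011 C -0.032
240 155 [ 0.476 -0.028  0.335] A -0.011 C -0.032
240 165 [ 0.474 -0.01   0.302] A -0.028 C -0.039
240 170 [ 0.474 -0.032  0.312] A -0.007 C -0.034
240 175 [ 0.473 -0.028  0.299] A -0.010 C -0.036
240 180 [ 0.472 -0.03   0.292] A -0.008 C -0.037
240 185 [ 0.47  -0.025  0.278] A -0.012 C -0.039
240 190 [ 0.469 -0.026  0.269] A -0.011 C -0.040
240 195 [ 0.468 -0.022  0.255] A -0.015 C -0.042
250 100 [ 0.497 -0.057  0.439] A 0.011 C -0.005
250 105 [ 0.497 -0.056  0.432] A 0.010 C -0.006
250 110 [ 0.496 -0.059  0.427] A 0.014 C -0.005
250 115 [ 0.495 -0.053  0.416] A 0.
[... 2218 characters left out ...]
38 -0.05   0.402] A -0.006 C 0.033
285 125 [ 0.538 -0.05   0.394] A -0.006 C 0.033
285 130 [ 0.538 -0.05   0.386] A -0.006 C 0.032
285 135 [ 0.537 -0.049  0.378] A -0.006 C 0.032
285 140 [ 0.537 -0.051  0.371] A -0.005 C 0.032
285 145 [ 0.537 -0.042  0.356] A -0.013 C 0.030
285 150 [ 0.537 -0.046  0.351] A -0.010 C 0.030
285 155 [ 0.536 -0.045  0.342] A -0.010 C 0.030
285 160 [ 0.536 -0.043  0.331] A -0.013 C 0.029
285 165 [ 0.537 -0.023  0.306] A -0.032 C 0.025
285 170 [ 0.535 -0.047  0.317] A -0.008 C 0.029
285 175 [ 0.534 -0.05   0.31 ] A -0.005 C 0.029
285 180 [ 0.534 -0.045  0.296] A -0.010 C 0.028
285 185 [0.544 0.081 0.171] A -0.134 C 0.005
285 190 [0.543 0.073 0.166] A -0.126 C 0.005
```

View pics/side1.png

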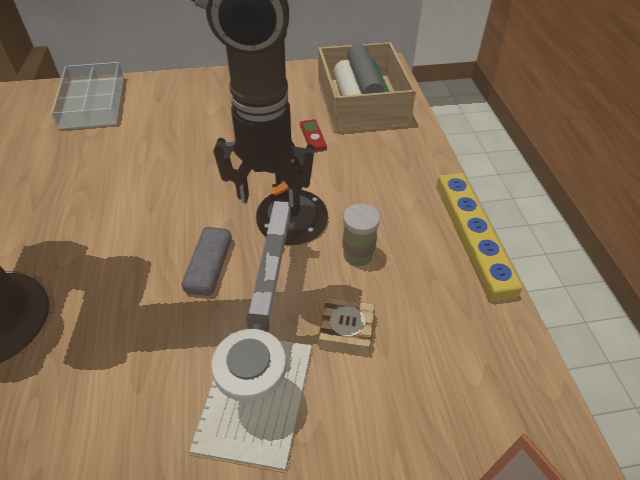

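The picture shows the fingertips at z ≈ 0.151 (image about (286,246)), still above the button at (283,250). The reported TCP height is 0.1105. At the earlier pose, both the fingertips and the gripper body showed the same +35 to 40 mm offset, so the reported height is off by that much along z. The tube and button heights agree in both cameras, so I'll trust vision, open a little and go down in two checked steps.

```bash
python3 -m jog '[[60,[0,0.0008,0],[0,0,0]],[60,[0,0.0008,0.005],[0,0,0]],[60,[0,0.0008,0.011],[0,0,0]],[60,[0,0.0008,0.018],[0,0,0]],[60,[0,0.0008,0.018],[0,0,0]]]' 20
python3 st.py -0.0205 0 0.073
cat > look.py <<'E'
from h import *
import sys
np.set_printoptions(precision=4,suppress=True)
n=sys.argv[1]; d=snap('side',f'pics/{n}.png')
g=np.load('geo.npz'); b,sx,m=g['b'],g['sx'],g['mean']
a=cv2.imread(f'pics/{n}.png')[180:300,230:350];cv2.imwrite(f'pics/{n}z.png',cv2.resize(a,(600,600),interpolation=cv2.INTER_CUBIC))
v,u=np.mgrid[:480,:640]; z=d['range_z']; K=d['mtx']
P=np.stack([(u-K[0,2])/K[0,0]*z,(v-K[1,2])/K[1,1]*z,z],-1); W=P@d['cam_to_world'][:3,:3].T+d['cam_to_world'][:3,3]
A=(W[...,:2]-m)@b; C=(W[...,:2]-m)@sx
s0=sensors.get_state(); p=np.array(s0['eef_pos']); ea=(p[:2]-m)@b
for lo,hi in ((-.06,-.017),(.0205,.06)):
    k=(A>ea-.02)&(A<ea+.02)&(C>lo)&(C<hi)&(W[...,2]>.06)&(z>0)
    print('tip zmin',np.sort(W[k][:,2])[2:10],'Amax',np.percentile(A[k],98))
E
python3 look.py side3
```

```text
time: 4.0
eef_pos: [0.5087, -0.0275, 0.0914]
ee_rot: [[0.263, 0.965, -0.002], [0.965, -0.263, 0.0], [-0.0, -0.002, -1.0]]
contact_force: [-0.1, 0.2, -0.4]
width: 0.0511
t 4.0 pos [ 0.5087 -0.0275  0.0914] w 0.05109331095380415 along -0.020108565033496163 across -0.001296756371494951 F along/across/z -0.15517833922913837 -0.10994520481150612 -0.41272845496302824
shift [0.0004 0.0013 0.0184] turn [-0.0022  0.0003  0.0001]
tip zmin [0.1325 0.1328 0.1347 0.1349 0.1354 0.1355 0.1361 0.1362] Amax -0.0009175121303340854
tip zmin [0.1337 0.1344 0.1349 0.1352 0.1353 0.1362 0.1367 0.137 ] Amax -0.0008985676788206069
```

View pics/side3z.png

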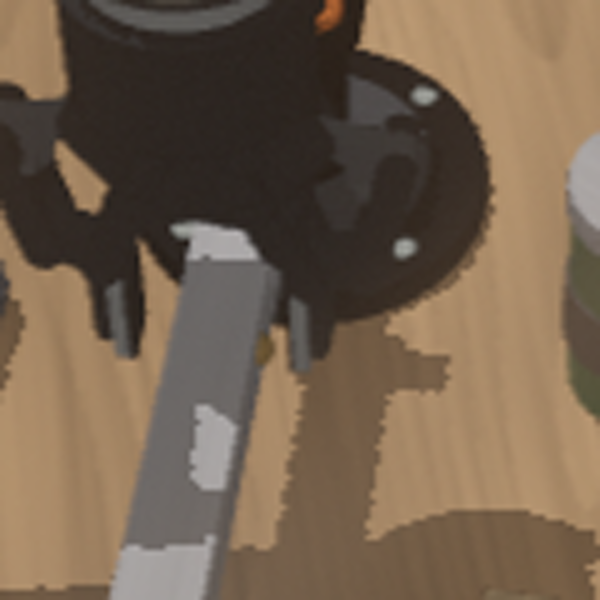

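The jaws now straddle the tube on both sides, with tips at z ≈ 0.134 near (122,352) and (305,365) in the zoom. The button is at (262,348), and another 20 mm down centres the pads on it.

```bash
python3 -m jog '[[60,[0,0,0.006],[0,0,0]],[60,[0,0,0.012],[0,0,0]],[60,[0,0,0.018],[0,0,0]],[60,[0,0,0.02],[0,0,0]],[58,[0,0,0.02],[0,0,0]]]' 20
python3 st.py -0.0205 0 0.073
python3 look.py side4
```

```text
time: 4.68
eef_pos: [0.5095, -0.0276, 0.0722]
ee_rot: [[0.263, 0.965, -0.0], [0.965, -0.263, 0.0], [-0.0, -0.0, -1.0]]
contact_force: [-0.4, -0.0, 0.6]
width: 0.0494
t 4.675 pos [ 0.5095 -0.0276  0.0722] w 0.04943445350785392 along -0.020224702634384632 across -0.0004927030954116595 F along/across/z 0.12964097764498958 -0.39556516892900895 0.6116625740872922
shift [ 0.0003  0.0005 -0.0008] turn [-0.0004  0.0001  0.0002]
tip zmin [0.1125 0.1139 0.114  0.1142 0.115  0.1151 0.1166 0.1166] Amax -0.0010718859182488663
tip zmin [0.116  0.1162 0.1163 0.1171 0.1176 0.1179 0.1182 0.1189] Amax -0.0009194982273000251
```

View pics/side4z.png

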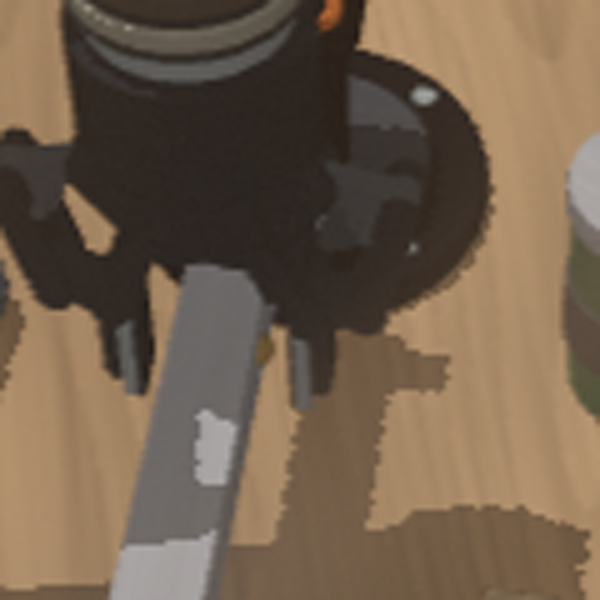

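```bash
python3 -m jog '[[50,[0,0.0003,0],[0,0,0]],[42,[0,0.0003,0],[0,0,0]],[36,[0,0.0003,0],[0,0,0]],[30,[0,0.0003,0],[0,0,0]],[25,[0,0.0003,0],[0,0,0]]]' 25
python3 st.py -0.0205 0 0.073
```

```text
time: 5.35
eef_pos: [0.509, -0.0273, 0.0732]
ee_rot: [[0.263, 0.965, -0.002], [0.965, -0.263, 0.001], [-0.0, -0.002, -1.0]]
contact_force: [-3.4, 1.2, 6.2]
width: 0.0279
t 5.35 pos [ 0.509  -0.0273  0.0732] w 0.027858216592235804 along -0.020302437014399582 across -0.0010759997776455736 F along/across/z -0.2725401891073157 -3.5657885305042027 6.225717817376509
shift [0.0002 0.0011 0.0002] turn [-0.0025  0.0001  0.0002]
```

The width is 27.9 mm, so the pads are on both tube faces and the button is flush. Starting the pull, outwards being tool −x.

```bash
python3 -m jog '[[20,[-0.0005,0,0],[0,0,0]],[20,[-0.001,0,0],[0,0,0]],[20,[-0.0015,0,0],[0,0,0]],[20,[-0.002,0,0],[0,0,0]],[20,[-0.002,0,0],[0,0,0]]]' 25
python3 st.py
```

```text
time: 5.98
eef_pos: [0.509, -0.0274, 0.0732]
ee_rot: [[0.264, 0.965, -0.001], [0.965, -0.264, 0.004], [0.003, -0.002, -1.0]]
contact_force: [-1.5, 6.8, 5.9]
width: 0.0278
t 5.975 pos [ 0.509  -0.0274  0.0732] w 0.027774574265468272 along -0.02024672907870552 across -0.001073540290175537 F along/across/z -6.207588655451723 -3.267216317733401 5.921936375380617
```

```bash
python3 -m jog '[[20,[-0.0005,0,0],[0,0,0]],[20,[-0.001,0,0],[0,0,0]],[20,[-0.0015,0,0],[0,0,0]],[20,[-0.002,0,0],[0,0,0]],[20,[-0.002,0,0],[0,0,0]]]' 25
python3 st.py
```

```text
time: 6.6
eef_pos: [0.5085, -0.0292, 0.0732]
ee_rot: [[0.264, 0.965, -0.001], [0.965, -0.264, 0.004], [0.003, -0.002, -1.0]]
contact_force: [-1.8, 7.0, 6.1]
width: 0.0276
t 6.6 pos [ 0.5085 -0.0292  0.0732] w 0.027603963172009582 along -0.01837261756098688 across -0.001068627264552521 F along/across/z -6.254641862649192 -3.5572871537010453 6.075581713373019
```

```bash
python3 -m jog '[[20,[-0.0005,0,0],[0,0,0]],[20,[-0.001,0,0],[0,0,0]],[20,[-0.0015,0,0],[0,0,0]],[20,[-0.002,0,0],[0,0,0]],[20,[-0.002,0,0],[0,0,0]]]' 25
python3 st.py
```

```text
time: 7.22
eef_pos: [0.5082, -0.0303, 0.0732]
ee_rot: [[0.264, 0.964, -0.001], [0.964, -0.264, 0.005], [0.005, -0.002, -1.0]]
contact_force: [-1.2, 10.5, 5.0]
width: 0.028
t 7.225 pos [ 0.5082 -0.0303  0.0732] w 0.027986299782205445 along -0.017215827497008427 across -0.0010655590910009266 F along/across/z -9.77348682490786 -3.8821113190405336 4.9955621745100975
```

```bash
python3 -m jog '[[20,[-0.0004,0,0],[0,0,0]],[20,[-0.0008,0,0],[0,0,0]],[20,[-0.0012,0,0],[0,0,0]],[20,[-0.0016,0,0],[0,0,0]],[20,[-0.002,0,0],[0,0,0]]]' 25
python3 st.py
```

```text
time: 7.85
eef_pos: [0.5081, -0.0309, 0.0732]
ee_rot: [[0.265, 0.964, 0.0], [0.964, -0.265, 0.007], [0.007, -0.002, -1.0]]
contact_force: [-0.1, 15.3, 4.7]
width: 0.0273
t 7.85 pos [ 0.5081 -0.0309  0.0732] w 0.027271204843244395 along -0.016592599874935166 across -0.0010343578793092932 F along/across/z -14.766106575925427 -4.100089921205375 4.742179278314019
```

```bash
python3 -m jog '[[20,[-0.0002,0,0],[0,0,0]],[20,[-0.0004,0,0],[0,0,0]],[20,[-0.0006,0,0],[0,0,0]],[20,[-0.0008,0,0],[0,0,0]],[20,[-0.0008,0,0],[0,0,0]]]' 25
python3 st.py
```

```text
time: 8.48
eef_pos: [0.508, -0.031, 0.0732]
ee_rot: [[0.265, 0.964, 0.001], [0.964, -0.265, 0.008], [0.008, -0.002, -1.0]]
contact_force: [-0.0, 15.3, 5.0]
width: 0.0274
t 8.475 pos [ 0.508  -0.031   0.0732] w 0.02740996277245003 along -0.016472829391561118 across -0.001019666872776019 F along/across/z -14.718138674385278 -4.023028570169712 4.989377337411524
```

```bash
python3 -m jog '[[20,[-0.0002,0,0],[0,0,0]],[20,[-0.0004,0,0],[0,0,0]],[20,[-0.0006,0,0],[0,0,0]],[20,[-0.0008,0,0],[0,0,0]],[20,[-0.0008,0,0],[0,0,0]]]' 25
python3 st.py; python3 look.py side5
```

```text
time: 9.1
eef_pos: [0.5072, -0.0338, 0.0732]
ee_rot: [[0.264, 0.964, -0.001], [0.964, -0.264, 0.005], [0.005, -0.002, -1.0]]
contact_force: [-2.2, 8.4, 5.9]
width: 0.0282
t 9.1 pos [ 0.5072 -0.0338  0.0732] w 0.02815781608818773 along -0.013568267020304241 across -0.0010653725294156296 F along/across/z -7.526789028818995 -4.344450713179571 5.940724209460059
tip zmin [0.1168 0.118  0.1182 0.12   0.121  0.1211 0.1223 0.1226] Amax 0.005751696778744772
tip zmin [0.1186 0.1188 0.1191 0.1201 0.1205 0.1207 0.122  0.1228] Amax 0.00595186371664267
```

View pics/side5z.png

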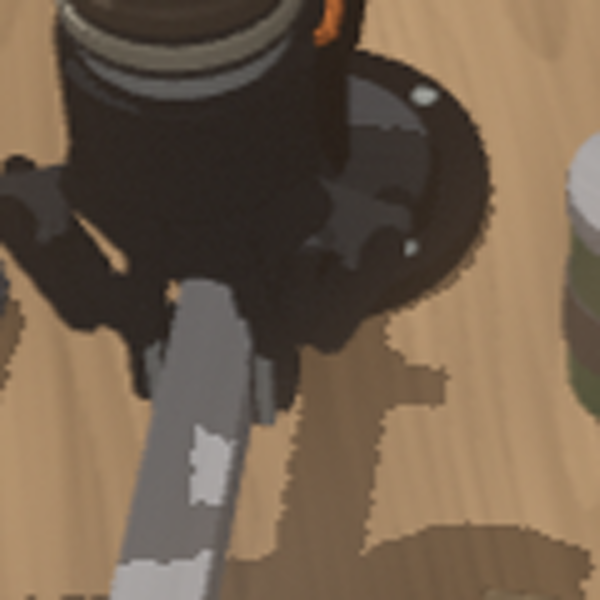

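The force dropped from 15 to 7.5 N with a 2.8 mm jump. To tell whether the tube moved or the pads slipped, I'll compare the black tube end cap and the lamp head with the first picture.

```bash
cat > hd.py <<'E'
from h import *
import sys
g=np.load('geo.npz'); b,sx,m=g['b'],g['sx'],g['mean']
def head(n):
    d=dict(np.load(f'pics/{n}.npz')); hsv=cv2.cvtColor(d['img'],cv2.COLOR_RGB2HSV)
    # dark grey disc on the head, robust: bright ring contour
    roi=np.zeros((480,640),np.uint8); roi[315:425,190:310]=255
    v,u=np.mgrid[:480,:640]; z=d['range_z']; K=d['mtx']
    P=np.stack([(u-K[0,2])/K[0,0]*z,(v-K[1,2])/K[1,1]*z,z],-1); W=P@d['cam_to_world'][:3,:3].T+d['cam_to_world'][:3,3]
    k=(W[...,2]>.115)&(roi>0)
    A=(W[...,:2]-m)@b; k&=A>.125
    ys,xs=np.nonzero(k); ct=np.column_stack([xs,ys]).astype(np.float32)
    w=W[k]; return cv2.fitEllipse(cv2.convexHull(ct))[0], np.percentile(w[:,2],[50]), np.percentile(A[k],[1,50,99]), len(xs)
for n in sys.argv[1:]: print(n,head(n))
E
python3 hd.py side0 side4 side5
```

```text
side0 ((240.47647094726562, 370.17425537109375), array([0.14228495]), array([0.12743054, 0.19956693, 0.53164706]), 4652)
side4 ((251.227783203125, 362.8206481933594), array([0.14225906]), array([0.12767354, 0.19969923, 0.53164706]), 4644)
side5 ((252.4326934814453, 372.11578369140625), array([0.14230891]), array([0.12994761, 0.20566714, 0.53164706]), 4824)
```

The head moved 6 mm with a TCP travel of 6.7 mm, so the tube follows and the button has ducked. Sliding on to about 30 mm.

```bash
python3 -m jog '[[20,[-0.002,0,0],[0,0,0]],[20,[-0.004,0,0],[0,0,0]],[20,[-0.006,0,0],[0,0,0]],[20,[-0.008,0,0],[0,0,0]],[20,[-0.010,0,0],[0,0,0]]]' 25
python3 st.py
```

```text
time: 9.78
eef_pos: [0.5045, -0.0439, 0.0732]
ee_rot: [[0.264, 0.964, -0.001], [0.964, -0.264, 0.005], [0.004, -0.002, -1.0]]
contact_force: [-0.0, 8.7, 6.4]
width: 0.0276
t 9.775 pos [ 0.5045 -0.0439  0.0732] w 0.027575471961888226 along -0.0031815156754788905 across -0.0010283821614861404 F along/across/z -8.355704839135377 -2.3182377117458848 6.388801304867595
```

```bash
python3 -m jog '[[20,[-0.002,0,0],[0,0,0]],[20,[-0.004,0,0],[0,0,0]],[20,[-0.006,0,0],[0,0,0]],[20,[-0.008,0,0],[0,0,0]],[20,[-0.010,0,0],[0,0,0]]]' 25
python3 st.py; python3 look.py side6; python3 hd.py side6
```

```text
time: 10.4
eef_pos: [0.5018, -0.0536, 0.0732]
ee_rot: [[0.264, 0.964, -0.001], [0.964, -0.264, 0.004], [0.004, -0.002, -1.0]]
contact_force: [-1.3, 7.8, 6.4]
width: 0.0278
t 10.4 pos [ 0.5018 -0.0536  0.0732] w 0.02776217237447215 along 0.006940544666564091 across -0.001061714679105697 F along/across/z -7.213858725204703 -3.366244859025224 6.413249192340265
tip zmin [0.1165 0.1174 0.1188 0.1204 0.1206 0.1223 0.1229 0.123 ] Amax 0.026873882083256227
tip zmin [0.1171 0.1182 0.1184 0.1189 0.1203 0.1208 0.121  0.1216] Amax 0.026796299092736675
side6 ((250.63742065429688, 361.74957275390625), array([0.14241981]), array([0.1290996 , 0.22307785, 0.53164706]), 5308)
```

```bash
python3 -m jog '[[20,[-0.001,0,0],[0,0,0]],[20,[-0.002,0,0],[0,0,0]],[20,[-0.003,0,0],[0,0,0]],[20,[-0.004,0,0],[0,0,0]],[20,[-0.005,0,0],[0,0,0]]]' 25
python3 st.py
```

```text
time: 11.08
eef_pos: [0.5004, -0.0588, 0.0731]
ee_rot: [[0.264, 0.964, -0.001], [0.964, -0.264, 0.004], [0.003, -0.002, -1.0]]
contact_force: [-2.0, 5.5, 5.0]
width: 0.0275
t 11.075 pos [ 0.5004 -0.0588  0.0731] w 0.027499995211425366 along 0.012311161206397322 across -0.001066282041400712 F along/across/z -4.775705630691124 -3.3857241924726607 5.01000236116488
```

```bash
python3 -m jog '[[20,[-0.0005,0,0],[0,0,0]],[20,[-0.001,0,0],[0,0,0]],[20,[-0.0015,0,0],[0,0,0]],[20,[-0.002,0,0],[0,0,0]],[20,[-0.0025,0,0],[0,0,0]]]' 25
python3 st.py
```

```text
time: 11.7
eef_pos: [0.4995, -0.0622, 0.0731]
ee_rot: [[0.264, 0.965, -0.002], [0.965, -0.264, 0.002], [0.002, -0.002, -1.0]]
contact_force: [-3.0, 2.8, 6.0]
width: 0.0276
t 11.7 pos [ 0.4995 -0.0622  0.0731] w 0.02756355749086048 along 0.01587069894661999 across -0.0010683123196683169 F along/across/z -1.9135020461972478 -3.6296570826650645 6.037138860926553
```

```bash
python3 -m jog '[[20,[-0.0004,0,0],[0,0,0]],[20,[-0.0008,0,0],[0,0,0]],[20,[-0.0012,0,0],[0,0,0]],[20,[-0.0016,0,0],[0,0,0]],[20,[-0.0016,0,0],[0,0,0]]]' 25
python3 st.py; python3 look.py side7
```

```text
time: 12.32
eef_pos: [0.4992, -0.0634, 0.0732]
ee_rot: [[0.264, 0.965, -0.002], [0.965, -0.264, 0.003], [0.002, -0.002, -1.0]]
contact_force: [-1.9, 4.6, 6.1]
width: 0.0276
t 12.325 pos [ 0.4992 -0.0634  0.0732] w 0.027627314650027907 along 0.017090971920751492 across -0.0010378787898380508 F along/across/z -3.9300320003333664 -3.0178025616288644 6.101658158911301
tip zmin [0.1184 0.1199 0.1207 0.1213 0.1218 0.1223 0.1225 0.1234] Amax 0.03651012124861493
tip zmin [0.1172 0.1186 0.1193 0.1197 0.12   0.1203 0.1205 0.1206] Amax 0.03659970050841426
```

View pics/side7z.png

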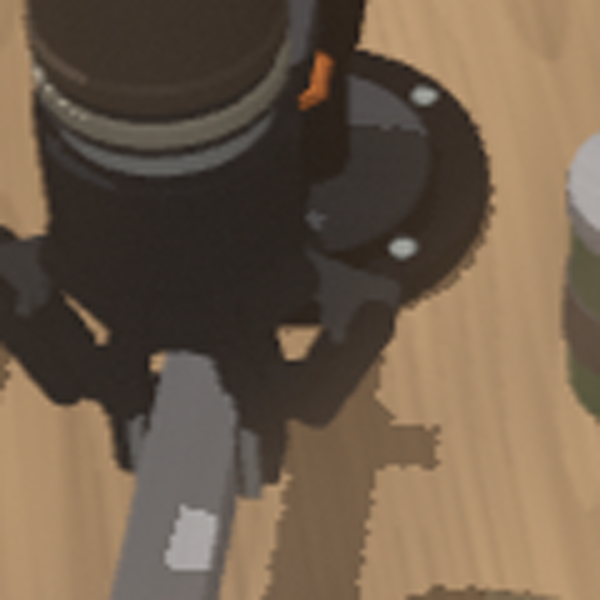

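The gripper hides the button's position here, so I carry on by feel in small steps.

```bash
python3 -m jog '[[20,[-0.0004,0,0],[0,0,0]],[20,[-0.0008,0,0],[0,0,0]],[20,[-0.0012,0,0],[0,0,0]],[20,[-0.0016,0,0],[0,0,0]],[20,[-0.0016,0,0],[0,0,0]]]' 25
python3 st.py
```

```text
time: 13.0
eef_pos: [0.4988, -0.0649, 0.0732]
ee_rot: [[0.264, 0.964, -0.001], [0.964, -0.264, 0.003], [0.002, -0.002, -1.0]]
contact_force: [-2.5, 4.8, 6.3]
width: 0.0279
t 13.0 pos [ 0.4988 -0.0649  0.0732] w 0.027854964006028604 along 0.01860635140395278 across -0.0010344282405190055 F along/across/z -3.9508710729825345 -3.6193669131149155 6.2615346303227195
```

Still sliding freely at 38.9 mm of travel with 4 N.

```bash
python3 -m jog '[[20,[-0.0005,0,0],[0,0,0]],[20,[-0.001,0,0],[0,0,0]],[20,[-0.0015,0,0],[0,0,0]],[20,[-0.002,0,0],[0,0,0]],[20,[-0.002,0,0],[0,0,0]]]' 25
python3 st.py
```

```text
time: 13.62
eef_pos: [0.4985, -0.0657, 0.0732]
ee_rot: [[0.265, 0.964, -0.001], [0.964, -0.265, 0.005], [0.004, -0.002, -1.0]]
contact_force: [-1.0, 8.4, 6.6]
width: 0.0278
t 13.625 pos [ 0.4985 -0.0657  0.0732] w 0.0277756657921811 along 0.01946933224803749 across -0.001070679842697787 F along/across/z -7.846286033358152 -3.1726563021089276 6.644210342726501
```

```bash
python3 -m jog '[[20,[-0.0003,0,0],[0,0,0]],[20,[-0.0006,0,0],[0,0,0]],[20,[-0.0009,0,0],[0,0,0]],[20,[-0.0012,0,0],[0,0,0]],[20,[-0.0012,0,0],[0,0,0]]]' 25
python3 st.py;python3 look.py side8; python3 hd.py side8
```

```text
time: 14.25
eef_pos: [0.4985, -0.0658, 0.0732]
ee_rot: [[0.265, 0.964, -0.0], [0.964, -0.265, 0.006], [0.006, -0.002, -1.0]]
contact_force: [-0.6, 13.0, 6.1]
width: 0.0277
t 14.25 pos [ 0.4985 -0.0658  0.0732] w 0.0276999885288828 along 0.019564160318690297 across -0.001030892927825394 F along/across/z -12.411727801520337 -4.027283561189888 6.070295901500282
tip zmin [0.1182 0.1192 0.1195 0.1196 0.1199 0.1209 0.1213 0.1221] Amax 0.038817186597117206
tip zmin [0.1187 0.1192 0.1195 0.1202 0.1202 0.1214 0.1215 0.1217] Amax 0.03900683029076657
side8 ((245.0639190673828, 369.85162353515625), array([0.14260902]), array([0.12915457, 0.23248801, 0.28149474]), 5452)
```

The tube stopped dead at about 39.8 mm of travel: 0.1 mm of motion for 1.2 mm commanded, with the force rising to 12.4 N. I'll ease off the pull, then open.

```bash
python3 -m jog '[[20,[0.001,0,0],[0,0,0]],[20,[0.002,0,0],[0,0,0]],[20,[0.003,0,0],[0,0,0]],[20,[0.0038,0,0],[0,0,0]],[20,[0.0038,0,0],[0,0,0]]]' 25
python3 st.py
```

```text
time: 14.92
eef_pos: [0.4985, -0.0657, 0.0732]
ee_rot: [[0.263, 0.965, -0.002], [0.965, -0.263, 0.001], [-0.0, -0.002, -1.0]]
contact_force: [-3.7, -0.3, 7.3]
width: 0.0276
t 14.925 pos [ 0.4985 -0.0657  0.0732] w 0.027622128899160072 along 0.019431422694160424 across -0.0010498502350165914 F along/across/z 1.2853819678261706 -3.5109407050957993 7.309931279418502
```

```bash
python3 -m jog '[[45,[0,0,0],[0,0,0]],[60,[0,0,0],[0,0,0]],[70,[0,0,0],[0,0,0]],[75,[0,0,0],[0,0,0]],[75,[0,0,-0.01],[0,0,0]]]' 25
python3 st.py; python3 -m jog '[[75,[0,0,-0.03],[0,0,0]],[75,[0,0,-0.06],[0,0,0]],[70,[0,0,-0.10],[0,0,0]],[60,[0.02,0,-0.13],[0,0,0]],[50,[0.03,0,-0.13],[0,0,0]]]' 25
python3 st.py; python3 look.py side9
```

```text
time: 15.55
eef_pos: [0.4985, -0.0657, 0.082]
ee_rot: [[0.263, 0.965, -0.002], [0.965, -0.263, 0.0], [-0.0, -0.002, -1.0]]
contact_force: [0.0, 0.5, -0.3]
width: 0.0641
t 15.55 pos [ 0.4985 -0.0657  0.082 ] w 0.06413247534781531 along 0.01951159388883151 across -0.0010349742587431566 F along/across/z -0.46349737243566197 -0.09165503565051406 -0.27668508748247145
time: 16.18
eef_pos: [0.5102, -0.0369, 0.2163]
ee_rot: [[0.263, 0.965, 0.008], [0.965, -0.263, -0.001], [0.001, 0.008, -1.0]]
contact_force: [0.1, -0.3, -1.1]
width: 0.0428
t 16.175 pos [ 0.5102 -0.0369  0.2163] w 0.04282819348048337 along -0.011430662625171886 across 0.002643724903282914 F along/across/z 0.22217399007216548 0.1779246070961078 -1.0857426584536125
tip zmin [0.2554 0.2554 0.2559 0.2564 0.2566 0.2567 0.2569 0.2569] Amax 0.007138416746221919
tip zmin [0.2577 0.2578 0.2586 0.2594 0.2596 0.2602 0.2602 0.2603] Amax 0.007354154212385996
```

View pics/side9z.png

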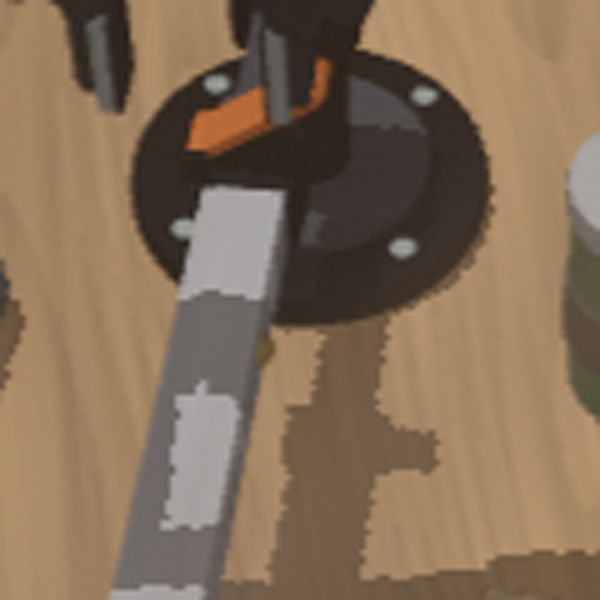

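The brass button is out again at zoom (262,348), the same spot as at the start, while the collar and lever have moved outwards. The boom is locked one hole on. Next is the lever: close the fingers and go above collar_top, which is now at −96 mm along the boom.

```bash
python3 st.py -0.0963 0.014 0.2; python3 -m jog '[[20,[0.04,0.006,-0.01],[0,0,0]],[0,[0.08,0.012,-0.01],[0,0,0]],[0,[0.0845,0.0125,-0.01],[0,0,0]],[0,[0.0845,0.0125,-0.01],[0,0,0]],[0,[0.0845,0.0125,-0.01],[0,0,0]]]' 30
python3 st.py -0.0963 0.014 0.16; python3 look.py side10
python3 -c "
from h import *
snap('top','pics/top10.png')
a=cv2.imread('pics/side10.png')[60:300,180:420];cv2.imwrite('pics/side10z.png',cv2.resize(a,(600,600),interpolation=cv2.INTER_CUBIC))"
```

```text
t 16.225 pos [ 0.5088 -0.0357  0.2141] w 0.04298981188945959 along -0.012193721421152678 across 0.0009245272432243931 F along/across/z -0.7400688506489518 0.7100384398666981 -0.6683535513383478
shift [0.0841 0.0131 0.0142] turn [ 0.0035 -0.0014  0.0009]
time: 16.85
eef_pos: [0.5408, 0.0402, 0.2215]
ee_rot: [[0.264, 0.964, -0.002], [0.964, -0.264, -0.001], [-0.001, -0.002, -1.0]]
contact_force: [0.3, 0.2, 0.5]
width: 0.0
t 16.85 pos [0.5408 0.0402 0.2215] w 1.6700374571834382e-07 along -0.09387401658405571 across 0.011795879174585635 F along/across/z -0.2132275438225492 0.21061001735330664 0.5326416992425385
shift [0.0025 0.0023 0.0615] turn [-0.0018  0.0011 -0.0007]
tip zmin [0.1466 0.1484 0.1485 0.1496 0.1498 0.1515 0.152  0.1523] Amax -0.07531642826122595
tip zmin [0.181  0.181  0.1814 0.1817 0.1825 0.1826 0.183  0.183 ] Amax -0.07437643428382788
```

View pics/side10z.png

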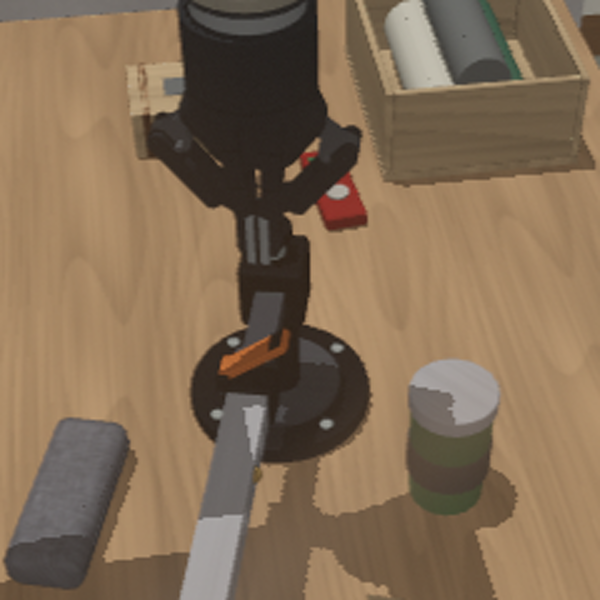

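The closed fingers are above and behind the lever in this view. The lever is at about (255,353) in the zoom and the button, still out, at (257,475). I'll measure the lever's 3D extent.

```bash
cat > lev.py <<'E'
from h import *
import sys
np.set_printoptions(precision=4,suppress=True)
g=np.load('geo.npz'); b,sx,m=g['b'],g['sx'],g['mean']
for n in sys.argv[1:]:
    d=dict(np.load(f'pics/{n}.npz')); hsv=cv2.cvtColor(d['img'],cv2.COLOR_RGB2HSV)
    om=cv2.inRange(hsv,(3,140,90),(18,255,255)); ys,xs=np.nonzero(om)
    P=np.array([pt(d,u,v) for u,v in zip(xs,ys)]); A=(P[:,:2]-m)@b; C=(P[:,:2]-m)@sx
    k=(abs(C)<.06)&(A>-.16)&(A<-.05)&(P[:,2]>.12); A,C,Z=A[k],C[k],P[k,2]
    print(n,k.sum(),'A',np.percentile(A,[2,50,98]),'C',np.percentile(C,[2,50,98]),'Z',np.percentile(Z,[2,50,98]),'slope',np.polyfit(C,Z,1))
E
python3 lev.py side0 top0 side10 top10
```

```text
side0 209 A [-0.1446 -0.131  -0.1243] C [-0.0196  0.0021  0.0264] Z [0.1537 0.1695 0.1857] slope [0.7131 0.1673]
top0 447 A [-0.1463 -0.1347 -0.1255] C [-0.0201  0.0015  0.0266] Z [0.148  0.1676 0.1872] slope [0.7199 0.1666]
side10 217 A [-0.1044 -0.0908 -0.0845] C [-0.0198  0.0014  0.0266] Z [0.1541 0.1684 0.1862] slope [0.8254 0.1676]
top10 7 A [-0.0919 -0.0875 -0.0859] C [-0.0205 -0.0199 -0.0187] Z [0.1504 0.1525 0.1552] slope [1.5926 0.184 ]
```

```bash
python3 -m jog '[[0,[0.0015,0.002,0.012],[0,0,0]],[0,[0.0015,0.002,0.026],[0,0,0]],[0,[0.0015,0.002,0.04],[0,0,0]],[0,[0.0015,0.002,0.052],[0,0,0]],[0,[0.0015,0.002,0.056],[0,0,0]]]' 30
python3 st.py
```

```text
time: 17.58
eef_pos: [0.5431, 0.0421, 0.1649]
ee_rot: [[0.263, 0.965, -0.003], [0.965, -0.263, -0.0], [-0.001, -0.002, -1.0]]
contact_force: [0.1, 0.9, 0.5]
width: 0.0001
t 17.575 pos [0.5431 0.0421 0.1649] w 7.479372725107795e-05 along -0.09629387444499272 across 0.013483419679155059 F along/across/z -0.8956638440803125 -0.14066369137495158 0.5008769190963591
```

```bash
python3 -m jog '[[0,[0,0,0.004],[0,0,0]],[0,[0,0,0.008],[0,0,0]],[0,[0,0,0.012],[0,0,0]],[0,[0,0,0.016],[0,0,0]],[0,[0,0,0.02],[0,0,0]]]' 30
python3 st.py; python3 look.py side11;python3 lev.py side11
```

```text
time: 18.2
eef_pos: [0.5444, 0.0421, 0.1467]
ee_rot: [[0.263, 0.965, 0.001], [0.965, -0.263, -0.0], [0.0, 0.001, -1.0]]
contact_force: [-0.4, 0.3, 2.0]
width: -0.0003
t 18.2 pos [0.5444 0.0421 0.1467] w -0.0003125126773713739 along -0.09665040666763361 across 0.014806184567886401 F along/across/z -0.16794076400176725 -0.4491473448255768 2.0031199832098268
tip zmin [0.1383 0.1464 0.1474 0.1478 0.1498 0.1501 0.1505 0.1519] Amax -0.07912010715838605
tip zmin [0.1792 0.1794 0.1798 0.1799 0.1803 0.1805 0.1806 0.1811] Amax -0.07699957507344996
side11 199 A [-0.1047 -0.0906 -0.0843] C [-0.0199 -0.      0.0272] Z [0.154  0.166  0.1836] slope [0.6351 0.1661]
```

View pics/side11z.png

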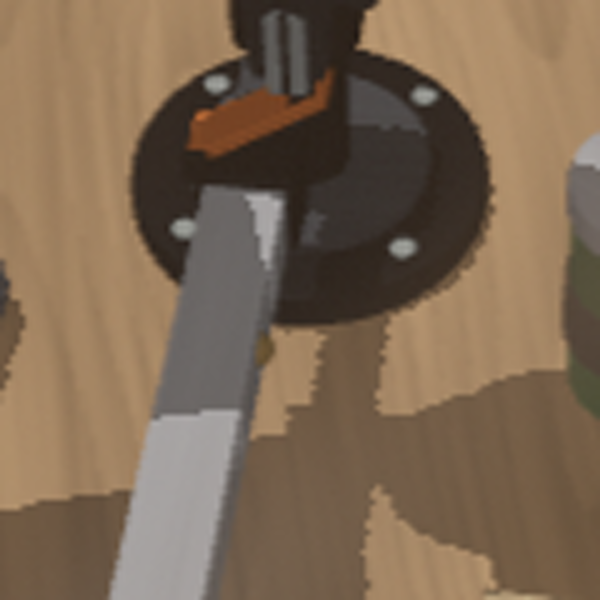

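The closed fingers, tips at zoom (288,95), have just touched the outer half of the lever. Force is 2 N and the button is still out at (262,348). Pressing on.

```bash
python3 -m jog '[[0,[0,0,0.004],[0,0,0]],[0,[0,0,0.008],[0,0,0]],[0,[0,0,0.012],[0,0,0]],[0,[0,0,0.016],[0,0,0]],[0,[0,0,0.02],[0,0,0]]]' 30
python3 st.py
```

```text
time: 18.88
eef_pos: [0.5445, 0.0421, 0.1264]
ee_rot: [[0.263, 0.965, 0.001], [0.965, -0.263, -0.0], [0.0, 0.001, -1.0]]
contact_force: [0.3, -0.4, 1.8]
width: -0.0002
t 18.875 pos [0.5445 0.0421 0.1264] w -0.00017953387725788803 along -0.09659874457570802 across 0.014896596978607665 F along/across/z 0.3130968505809957 0.44774097702707816 1.7852125688106466
```

```bash
python3 -m jog '[[0,[0,0,0.001],[0,0,0]],[0,[0,0,0.002],[0,0,0]],[0,[0,0,0.003],[0,0,0]],[0,[0,0,0.004],[0,0,0]],[0,[0,0,0.005],[0,0,0]]]' 30
python3 st.py; python3 look.py side12;python3 lev.py side12
```

```text
time: 19.5
eef_pos: [0.5442, 0.0421, 0.1215]
ee_rot: [[0.263, 0.965, 0.0], [0.965, -0.263, -0.0], [0.0, 0.0, -1.0]]
contact_force: [2.1, 0.0, 0.7]
width: 0.0003
t 19.5 pos [0.5442 0.0421 0.1215] w 0.00034831614621596554 along -0.09654905982159583 across 0.014589662062964442 F along/across/z -0.5918760408546091 2.031723340529945 0.6838666802127629
tip zmin [0.1348 0.1466 0.149  0.1492 0.15   0.1502 0.1509 0.1516] Amax -0.07918808576516433
tip zmin [0.1544 0.1545 0.1549 0.155  0.1551 0.1551 0.1552 0.1558] Amax -0.07705558860472167
side12 199 A [-0.1051 -0.0908 -0.0845] C [-0.0193 -0.0015  0.0367] Z [0.1506 0.1551 0.1587] slope [0.0528 0.1548]
```

View pics/side12z.png

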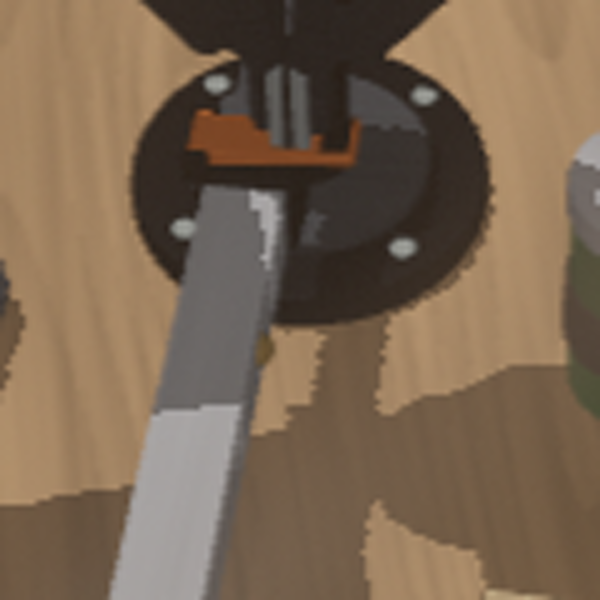

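The lever is nearly flat, with its bar horizontal at row ~157 of the zoom. I'll press until it bottoms out.

```bash
python3 -m jog '[[0,[0,0,0.0015],[0,0,0]],[0,[0,0,0.003],[0,0,0]],[0,[0,0,0.0045],[0,0,0]],[0,[0,0,0.006],[0,0,0]],[0,[0,0,0.006],[0,0,0]]]' 30
python3 st.py
```

```text
time: 20.18
eef_pos: [0.5444, 0.0421, 0.1178]
ee_rot: [[0.263, 0.965, 0.0], [0.965, -0.263, -0.0], [-0.0, 0.0, -1.0]]
contact_force: [-3.0, -1.2, 13.2]
width: -0.0001
t 20.175 pos [0.5444 0.0421 0.1178] w -7.142962370624207e-05 along -0.0966092124104155 across 0.014824949608392972 F along/across/z 1.9224921026437298 -2.626890531699453 13.246680026231749
```

```bash
python3 -m jog '[[0,[0,0,0.001],[0,0,0]],[0,[0,0,0.0015],[0,0,0]],[0,[0,0,0.0015],[0,0,0]],[0,[0,0,0.0015],[0,0,0]],[0,[0,0,0.0015],[0,0,0]]]' 30
python3 st.py
python3 -m jog '[[0,[0,0,-0.003],[0,0,0]],[0,[0,0,-0.02],[0,0,0]],[0,[0,0,-0.05],[0,0,0]],[0,[0,0,-0.08],[0,0,0]],[0,[0,0,-0.11],[0,0,0]]]' 30
python3 -m jog '[[0,[0,-0.05,-0.01],[0,0,0]],[0,[0,-0.1,-0.01],[0,0,0]],[0,[0,-0.14,-0.01],[0,0,0]],[0,[0,-0.15,-0.01],[0,0,0]],[0,[0,-0.15,-0.01],[0,0,0]]]' 30
python3 look.py side13; python3 -c "
from h import *
snap('top','pics/top13.png')"; python3 lev.py side13 top13; python3 hd.py side13; python3 st.py
```

```text
time: 20.8
eef_pos: [0.5445, 0.0421, 0.1176]
ee_rot: [[0.263, 0.965, 0.0], [0.965, -0.263, -0.0], [-0.0, 0.0, -1.0]]
contact_force: [-5.0, -0.8, 20.4]
width: 0.0002
t 20.8 pos [0.5445 0.0421 0.1176] w 0.00017394630476961663 along -0.0966385644289125 across 0.014881402455445381 F along/across/z 2.130675544390483 -4.641686844581817 20.446608120334254
time: 21.42
eef_pos: [0.543, 0.0423, 0.2246]
ee_rot: [[0.263, 0.965, -0.002], [0.965, -0.263, 0.0], [-0.0, -0.002, -1.0]]
contact_force: [0.2, 0.0, -0.3]
width: 0.0003
time: 22.05
eef_pos: [0.3994, 0.0817, 0.2342]
ee_rot: [[0.263, 0.965, 0.001], [0.965, -0.263, -0.0], [0.0, 0.001, -1.0]]
contact_force: [0.3, 0.2, -0.1]
width: -0.0002
tip zmin [0.1375 0.1408 0.1466 0.148  0.1488 0.1498 0.15   0.1501] Amax -0.07929034895203059
tip zmin [0.1492 0.1494 0.1496 0.1496 0.1496 0.1505 0.1508 0.1509] Amax -0.08506703232634735
side13 288 A [-0.1058 -0.093  -0.0845] C [-0.0188  0.0066  0.0366] Z [0.149  0.1537 0.156 ] slope [-0.0135  0.1535]
top13 499 A [-0.1062 -0.0955 -0.0851] C [-0.02    0.0051  0.0355] Z [0.1476 0.154  0.1574] slope [0.0033 0.1538]
side13 ((256.9729919433594, 372.2318115234375), array([0.14258723]), array([0.12894949, 0.23185338, 0.28104718]), 5456)
t 22.15 pos [0.4005 0.0815 0.2343] w 4.589969422921279e-05 along -0.09666593352630928 across -0.1343941540799328 F along/across/z 0.12723488970469998 1.3649232866063024 -0.07664752969315346
```

View pics/side13z.png

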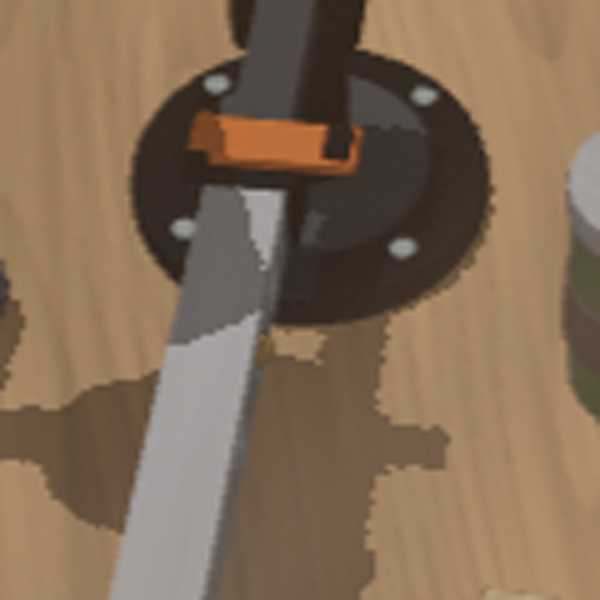

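View pics/top13.png

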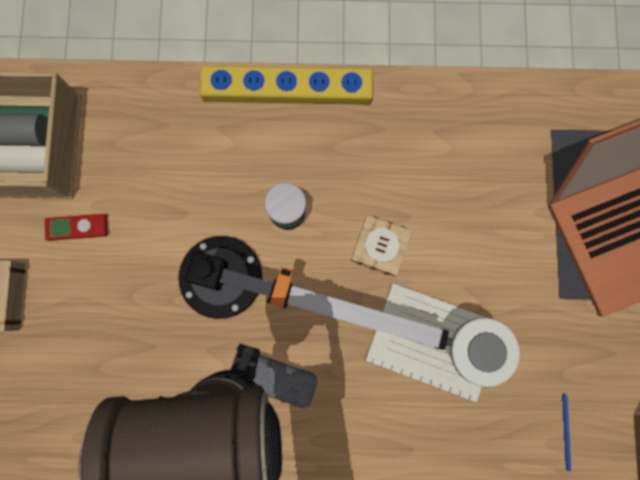

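The lever is flat: top at z = 0.154 with slope about 0, seen at zoom (275,143). The button is out at (262,348). In the top view the tumbler (286,204), box (381,245) and notebook look unmoved, and the arm is clear. Handing in.

```bash
python3 -c "
from station import order
print(order.job_done())"
```

```text
the job is handed in; nothing more can be done
None
```

The boom is out by one hole and locked, and the orange lever is pressed flat. I handed the job in at about 22 s, with the arm clear of everything.

**Boom:** I gripped the tube across the button at 25 N, which pressed the button in flush. I then pulled in small steps, with the pull peaking at about 15 N including tube friction. The tube stopped dead after about 39.8 mm of travel at 12.4 N, and I eased off before letting go. The side camera then showed the button out again at its original spot, with the collar 40 mm further out.

**Lever:** I pressed it down with the closed fingers until it stopped moving, at about 20 N. Both cameras show it level, with its top at z = 0.154 as expected.

**Bystanders:** the tumbler, plywood box and notebook look unmoved in the top picture; I compared them by eye only.

**What disagreed:** the reported TCP height was about 36–40 mm lower than the fingertips seen by the camera, so I set heights from the images and by feel. I did not pull back on the tube to test the lock separately.

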